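Press the cap home on a pigment jar with the sprung lever press

TASK

Two small lever presses stand on the bench, and one of them has a pigment jar in it whose white cap still stands proud. Pull that press's lever down by its ball knob, through its stroke, until the cap is pressed fully home, then ease the lever back up slowly, over about three seconds, to its rest and let go; never let it snap back. Leave the lever of the empty press alone.

Things in the scene. Friction and masses are not known exactly. Their poses are not given: they have to be found in the camera images.
- lever_knob (a point): Centre of the 36 mm black ball knob ending the lever of the press that holds the jar. x axis: along the lever, knob to pivot; y axis: parallel to the axle (level). Pivot 170 mm from here along x, 200 mm above the table. At rest the lever points roughly towards the robot, 35 degrees up (knob 298 mm high); pulled, it swings down in an upright plane to 20 degrees below level (knob 142 mm high).
- lever (a joint): Angle of that lever (13 mm steel rod on the side of a grey C-frame press 235 mm tall), rad: 0 at its upper rest, growing as it is pulled down; cap home at 0.95, stop at 1.02. Spring-returned: force at the knob about 3 N at first, 9 N low down, 2 to 3 N more while the cap is pressed; its damping adds about 2 N at 0.5 rad/s. Let go low down it flies back at 2 rad/s.
- cap (a joint): How far the white cap (60 mm diameter, 22 mm tall) of the jar under that press's ram has been pushed down, m: 0 as found (10 mm proud), 0.010 fully home, its top then 125 mm above the table; it stays where it is pushed. The ram's round steel foot moves down 26 mm per rad of lever and meets the cap at lever angle 0.57.
- spare_lever (a joint): Lever angle of the other press, rad: the same model, standing to the other side of the robot's midline, with nothing under its ram. 0 at its upper rest, growing downwards. Both levers' knobs stand 316 mm high at the top when at rest, so travel higher than that past this one.

How it is judged (in metres and radians):
On the way, in this order (a step that is already met when the one before it is completed fails the run):
1. the lever is pulled down through its stroke and the cap is pressed home (value of joint lever above 0.85 rad and value of joint cap above 0.0075 m), for 0.1 s.
2. the lever is back up at its rest (value of joint lever below 0.08 rad), for 0.2 s.
At the end, for the whole second after the job is handed in: the cap is pressed down at least 7.5 mm of its 10, and both levers are up at rest (the used one within 0.08 rad, the other within 0.1 rad) (value of joint cap above 0.0075 m and value of joint lever below 0.08 rad and value of joint spare_lever below 0.1 rad); the robot touches nothing.
It fails at once if the lever flies back: it returns faster than 1.0 rad/s (velocity of joint lever below -1 rad/s).
It fails at once if the lever of the empty press is pulled by more than 0.15 rad (value of joint spare_lever above 0.15 rad).
It also fails if it takes over 48 s, if anything falls off the work surface, if the arm or the gripper's body presses on something with over 40 N, if the wrist force passes 120 N, or if a joint passes its speed limit or range.

ROBOT

A 6-joint arm with a two-finger parallel gripper is mounted at the origin on the work surface. World frame = base frame: x ahead of the robot, y to its left, z up, the work surface at z = 0. Lengths are in mm, angles in rad, forces in N, time in s.
With the tool pointing down it reaches from about 400 to 825 mm from the base axis. Payload 7 kg.
Tool frame: the origin (TCP) lies at the very end of the fingers, on their centre line; the grasp point (between the pads) lies 19 mm behind it; z points along the fingers, y is the line along which they close (so a half turn about z gives the same grasp; the last joint's range is limited). The gripper opens to 88 mm and grips with 3 to 60 N. Pads are 19 mm wide; open, the fingers measure 130 mm over their backs; the gripper's body (78 mm by 193 mm) begins 47 mm behind the grasp point.
Start: joints at [-0.86, 0.359, 0.012, 0, -1.224, -0.288], TCP at [276.935, -615.55, 193.661] pointing down, gripper open.
Joint ranges: [-3.07, 3.07], [-1.43, 2.12], [-1.02, 1.25], [-3.03, 1.67], [-3.05, -0], [-3.03, 3.03]. Speed limits (rad/s): [2.39, 2.39, 3.01, 3.14, 3.14, 3.14].

INTERFACE

Orientations are given as a unit quaternion [x, y, z, w].
In Python, from plant import bot gives the robot as it stands. Calls block until the motion is done:
- bot.move_ptp(position, orientation): joint-space move of the TCP to a pose.
- bot.line_to(position, velocity=150, ori=None): straight line of the TCP; ori=None keeps the orientation; velocity is the mean speed in mm/s.
- bot.move_joints(angles): joint-space move.
- bot.move_gripper(opening, force=None): finger opening in mm; force is the grip in N (None keeps the last); returns when the fingers have stopped.
- bot.pause(seconds).
- bot.solve_ik(position, orientation): joint angles nearest the present ones, or None.
- bot.read_state(): the state.
- bot.camera(name): name is "side" or "top" or "wrist"; returns the picture (384x512x3 uint8, red, green, blue); there is no depth.
- bot.get_calibration(name): a dict with "fx", "fy", "cx", "cy" (pixels), "distortion" ([k1, k2, p1, p2, k3] as OpenCV has them; the pictures are not rectified), "view" (4x4, takes a point from world to camera coordinates); the wrist camera has in their place "T_tool_cam" (4x4, takes a point from camera to tool coordinates, whose origin is the TCP and whose axes are the flange's). Camera axes: x right, y up, looking along -z (the intrinsics and any distortion apply to the point x, -y, -z); pixel columns grow to the right and rows downward; lengths in mm; the calibration is good to about 2 mm. A picture is of the moment at which its call begins: read the wrist's pose just before it. get_calibration takes no time and is no camera call.
A pose or a line that the arm cannot do raises bot.Unreachable and nothing moves.
- bot.close_job(): hands the job in; it is judged then, once.
The state is a dict: "t": time; "joint_pos": joint angles; "qvel": joint speeds; "tau": joint torques, N m; "tcp_pos": TCP position; "eef_rot": TCP orientation; "contact_force": force on the tool from outside, world axes, zero at the start; "moment": the same for the moment, N m; "width": finger opening in mm; "finger_force": force on a finger pad.
Only numpy, scipy, OpenCV 4.12 (cv2) and the standard library are available. Lean on these libraries where they do the work, as an engineer would, in place of code of your own. Each camera call takes 0.05 s, during which the arm holds its last target. There are 200 camera calls.

## Working session

There is one attempt and no reset: what is moved stays moved. The work goes in short steps, each a Python script; the robot and the scene stay as the last script left them, time stands still between calls to the robot, and variables do not carry over. Pictures are saved under pics/ and viewed, at most 10 in all, crops included, and the job is handed in when it is done.

```bash
mkdir -p pics; python3 - <<'E'
from plant import bot
import cv2,numpy as np
for n in("top","side"):
    cv2.imwrite(f"pics/{n}0.png",cv2.resize(bot.camera(n)[:,:,::-1],(800,600),interpolation=cv2.INTER_CUBIC))
    c=bot.get_calibration(n);print(n,c)
s=bot.read_state();print(s['t'],s['tcp_pos'],s['eef_rot'])
print(bot.get_calibration("wrist"))
E
```

```text
top {'fx': 360.899382090038, 'fy': 360.899382090038, 'cx': 257.05036730285155, 'cy': 189.45346544824676, 'distortion': array([-0.09550729,  0.        ,  0.        ,  0.        ,  0.        ]), 'view': array([[ 2.83219245e-02, -9.98956440e-01,  3.58315508e-02,
        -1.03999084e+02],
       [ 9.90987736e-01,  3.27548856e-02,  1.29886202e-01,
        -6.19618836e+02],
       [-1.30924316e-01,  3.18300002e-02,  9.90881262e-01,
        -9.33369961e+02],
       [ 0.00000000e+00,  0.00000000e+00,  0.00000000e+00,
         1.00000000e+00]])}
side {'fx': 347.0452644065525, 'fy': 347.0452644065525, 'cx': 256.00283683093284, 'cy': 195.1752868451329, 'distortion': array([-0.01235145,  0.        ,  0.        ,  0.        ,  0.        ]), 'view': array([[-8.89606489e-01, -4.56618519e-01, -9.99114755e-03,
         5.12902407e+02],
       [ 3.56871004e-01, -7.08592740e-01,  6.08719488e-01,
        -3.89438255e+02],
       [-2.85032245e-01,  5.37955255e-01,  7.93322609e-01,
        -8.60272830e+02],
       [ 0.00000000e+00,  0.00000000e+00,  0.00000000e+00,
         1.00000000e+00]])}
0.1 [ 276.7378103  -615.12441799  192.81964139] [-2.09781737e-01  9.77747954e-01  7.16248228e-04 -2.17830611e-04]
{'fx': 298.12957742433986, 'fy': 298.12957742433986, 'cx': 258.47664525371084, 'cy': 189.79101278650094, 'distortion': array([-0.01562105,  0.        ,  0.        ,  0.        ,  0.        ]), 'T_tool_cam': array([[-9.71354078e-04,  9.56174199e-01,  2.92796787e-01,
         7.97967107e+01],
       [ 9.99999515e-01,  8.81160960e-04,  4.39930486e-04,
        -1.47813452e+00],
       [ 1.62649082e-04,  2.92797072e-01, -9.56174591e-01,
        -1.91787933e+02],
       [ 0.00000000e+00,  0.00000000e+00,  0.00000000e+00,
         1.00000000e+00]])}
```

View pics/top0.png

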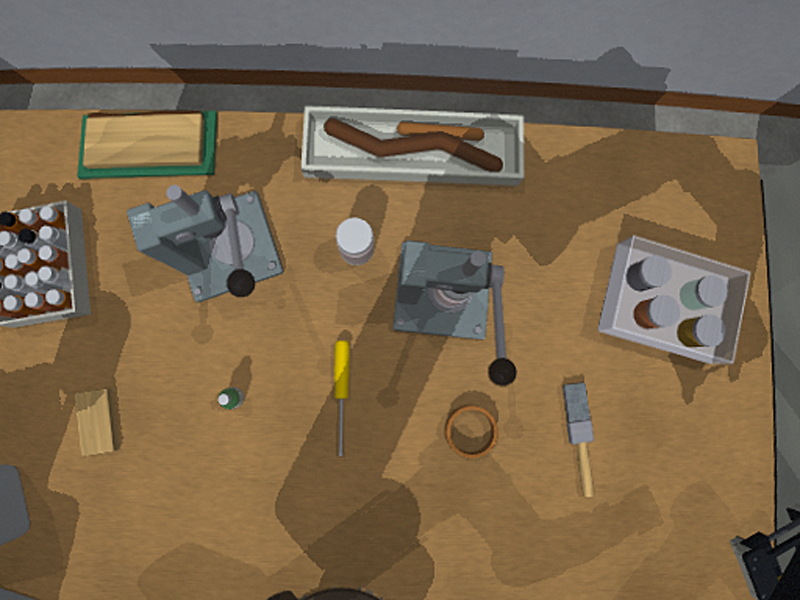

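View pics/side0.png

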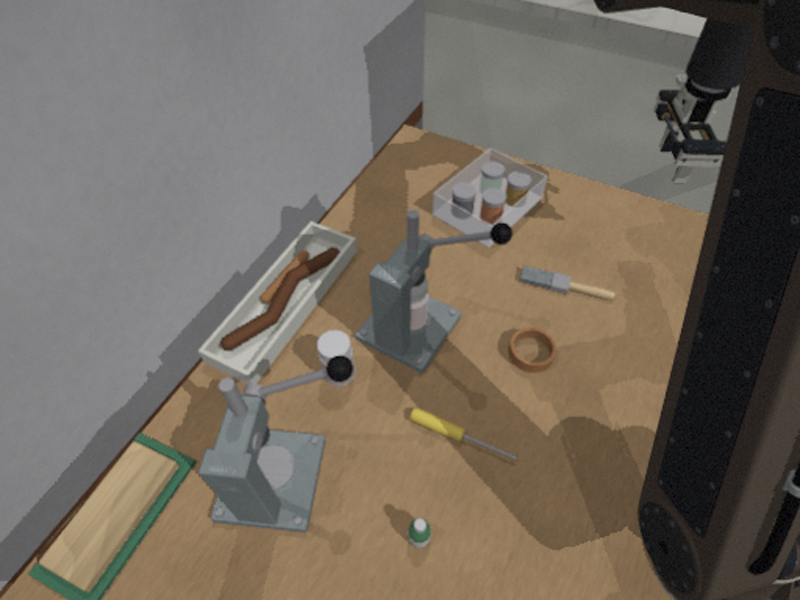

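The right-hand press holds the jar: its knob is at (502,371) in the top view and (502,233) in the side view. The left press is empty, with its knob at (240,283) in the top view. The lever rod meets the hub near (497,270) in the top view and (428,242) in the side view.

```bash
cat > h.py <<'E'
import numpy as np,cv2
from plant import bot
from scipy.optimize import least_squares
from scipy.spatial.transform import Rotation as R
F=np.diag([1,-1,-1.])
def proj(n,P):
    c=bot.get_calibration(n);V=F@c['view'][:3,:3];t=F@c['view'][:3,3]
    K=np.array([[c['fx'],0,c['cx']],[0,c['fy'],c['cy']],[0,0,1]])
    return cv2.projectPoints(np.atleast_2d(P).astype(float),cv2.Rodrigues(V)[0],t,K,c['distortion'])[0][:,0]
def big(p): return (np.asarray(p)+.5)*1.5625-.5
E
python3 - <<'E'
from h import *
def dark(n,cx,cy):
    im=cv2.imread(f"pics/{n}0.png",0);m=np.zeros_like(im);cv2.circle(m,(cx,cy),20,255,-1)
    b=((im<45)&(m>0)).astype(np.uint8);b=cv2.morphologyEx(b,cv2.MORPH_OPEN,np.ones((9,9)))
    M=cv2.moments(b,True);return np.array([M['m10'],M['m01']])/M['m00'],M['m00']
for a,b in(((502,371),(502,233)),((240,283),(340,369))):
    pa,A=dark("top",*a);pb,B=dark("side",*b);print(pa,A,pb,B)
    s=least_squares(lambda P:np.r_[big(proj("top",P))[0]-pa,big(proj("side",P))[0]-pb],[500,0,298])
    print(s.x,s.fun)
    K=s.x
    for yaw in np.deg2rad(np.arange(-40,41,10)):
        d=np.array([np.cos(yaw)*np.cos(.611),np.sin(yaw)*np.cos(.611),-np.sin(.611)])
        P=[K+d*80,K+d*150,K+d*170]
        print(round(np.rad2deg(yaw)),big(proj("top",P)).round().tolist(),big(proj("side",P)).round().tolist())
ims=[]
t=cv2.imread("pics/top0.png")[240:400,420:580];s=cv2.imread("pics/side0.png")[180:340,380:540]
cv2.imwrite("pics/c.png",np.hstack([cv2.resize(x,(400,400),interpolation=cv2.INTER_CUBIC) for x in(t,s)]))
E
```

```text
[502.1064257 370.2751004] 498.0 [500.92282958 233.09003215] 311.0
[ 497.77325654 -205.98304254  299.81905184] [ 0.17786602  0.64763895 -0.85110036 -0.09302252]
-40 [[526.0, 334.0], [544.0, 306.0], [549.0, 299.0]] [[478.0, 227.0], [461.0, 223.0], [457.0, 222.0]]
-30 [[519.0, 329.0], [532.0, 298.0], [536.0, 289.0]] [[473.0, 229.0], [452.0, 227.0], [446.0, 226.0]]
-20 [[512.0, 326.0], [519.0, 291.0], [521.0, 282.0]] [[468.0, 232.0], [443.0, 232.0], [436.0, 232.0]]
-10 [[504.0, 323.0], [505.0, 287.0], [505.0, 277.0]] [[464.0, 236.0], [435.0, 238.0], [428.0, 239.0]]
0 [[495.0, 322.0], [490.0, 285.0], [489.0, 275.0]] [[460.0, 240.0], [429.0, 245.0], [421.0, 247.0]]
10 [[487.0, 323.0], [475.0, 286.0], [472.0, 276.0]] [[458.0, 244.0], [425.0, 253.0], [416.0, 256.0]]
20 [[479.0, 325.0], [461.0, 289.0], [456.0, 280.0]] [[457.0, 249.0], [423.0, 262.0], [414.0, 266.0]]
30 [[471.0, 328.0], [448.0, 295.0], [441.0, 286.0]] [[458.0, 254.0], [423.0, 271.0], [413.0, 276.0]]
40 [[464.0, 333.0], [435.0, 303.0], [427.0, 295.0]] [[459.0, 259.0], [425.0, 281.0], [416.0, 287.0]]
[241.12903226 281.41330645] 
[... 342 characters left out ...]
69.0, 243.0], [290.0, 213.0], [296.0, 205.0]] [[313.0, 356.0], [294.0, 347.0], [289.0, 345.0]]
-10 [[261.0, 240.0], [276.0, 209.0], [280.0, 201.0]] [[307.0, 361.0], [284.0, 356.0], [278.0, 354.0]]
0 [[253.0, 239.0], [261.0, 207.0], [264.0, 199.0]] [[302.0, 367.0], [275.0, 366.0], [268.0, 366.0]]
10 [[244.0, 240.0], [247.0, 208.0], [248.0, 200.0]] [[298.0, 373.0], [268.0, 377.0], [259.0, 378.0]]
20 [[236.0, 242.0], [232.0, 211.0], [231.0, 203.0]] [[296.0, 380.0], [263.0, 390.0], [254.0, 392.0]]
30 [[228.0, 245.0], [219.0, 217.0], [216.0, 210.0]] [[295.0, 387.0], [260.0, 403.0], [250.0, 407.0]]
40 [[221.0, 249.0], [206.0, 225.0], [202.0, 218.0]] [[295.0, 394.0], [259.0, 416.0], [250.0, 422.0]]
```

View pics/c.png

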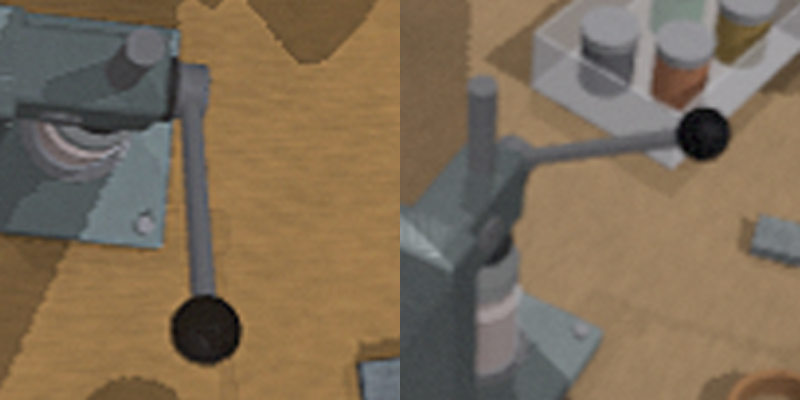

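The crop shows the rod running from the knob at (502,371) to the hub at about (497,275). That gives a yaw of about -5° and a pivot near (636,-218,200). The triangulated knob height is 299.8 mm against the stated 298 mm, so they agree. Next I'll check reachability and take a wrist picture from above the knob.

```bash
cat >> h.py <<'E'
YAW=np.deg2rad(-5.);K0=np.array([497.,-206.,298.5])
e=np.array([np.cos(YAW),np.sin(YAW),0]);a=np.array([-np.sin(YAW),np.cos(YAW),0]);Z=np.array([0,0,1.])
def pose(q,tilt,K=None,back=19):
    """TCP pose with the grasp point on the knob at lever angle q; tilt swings the tool tip forward"""
    K=K0 if K is None else K
    L=np.deg2rad(35);d=lambda g:-e*np.cos(g)+Z*np.sin(g)
    g=K+170*(d(L-q)-d(L))
    z=-Z*np.cos(tilt)+e*np.sin(tilt);x=np.cross(a,z)
    return g+z*back, R.from_matrix(np.c_[x,a,z]).as_quat()
E
python3 - <<'E'
from h import *
for r in(0,.5,1):
    for q in(0,.33,.66,1): 
        j=bot.solve_ik(*pose(q,r*q)); print(r,q,None if j is None else np.round(j,2))
s=bot.read_state();bot.line_to([277,-615,440],300)
p,o=pose(0,0);bot.move_ptp(p+Z*110,o)
s=bot.read_state();print(s['t'],s['tcp_pos'],s['eef_rot'],o,s['joint_pos'])
c=bot.get_calibration("wrist");im=bot.camera("wrist")
T=np.eye(4);T[:3,:3]=R.from_quat(s['eef_rot']).as_matrix();T[:3,3]=s['tcp_pos']
V=np.linalg.inv(T@c['T_tool_cam']);Kc=np.array([[c['fx'],0,c['cx']],[0,c['fy'],c['cy']],[0,0,1]])
L=np.deg2rad(35);pts=np.array([K0,K0+80*(e*np.cos(L)-Z*np.sin(L)),K0+150*(e*np.cos(L)-Z*np.sin(L)),K0+[10,0,0],K0+[0,10,0]])
u=cv2.projectPoints(pts,cv2.Rodrigues(F@V[:3,:3])[0],F@V[:3,3],Kc,c['distortion'])[0][:,0];print(big(u).round(1).tolist())
cv2.imwrite("pics/w.png",cv2.resize(im[:,:,::-1],(800,600),interpolation=cv2.INTER_CUBIC))
E
```

```text
0 0 [-0.03  0.09 -0.15  0.   -1.34 -1.63]
0 0.33 [-0.03  0.07 -0.28  0.   -1.22 -1.63]
0 0.66 [-0.02  0.1  -0.38  0.   -1.09 -1.63]
0 1 [-0.03  0.17 -0.43  0.   -0.97 -1.63]
0.5 0 [-0.03  0.09 -0.15  0.   -1.34 -1.63]
0.5 0.33 [-0.02 -0.04 -0.41  0.01 -1.04 -1.65]
0.5 0.66 [-0.   -0.1  -0.65  0.04 -0.7  -1.68]
0.5 1 [ 0.   -0.08 -0.9   0.17 -0.25 -1.82]
1 0 [-0.03  0.09 -0.15  0.   -1.34 -1.63]
1 0.33 [-0.   -0.14 -0.54  0.04 -0.84 -1.67]
1 0.66 None
1 1 [-0.86  0.02 -0.71 -1.57 -0.63  0.48]
2.7833 [ 496.93931513 -206.47277024  389.3741006 ] [ 4.37327210e-02  9.99043257e-01 -5.22627035e-05 -1.29086143e-04] [0.04361939 0.99904822 0.         0.        ] [-2.92691671e-02  6.53342813e-02  6.78780380e-02  1.00777288e-04
 -1.57359974e+00 -1.62902024e+00]
[[407.5, 285.4], [407.0, 351.8], [406.7, 393.1], [408.8, 300.5], [423.3, 284.1]]
```

View pics/w.png

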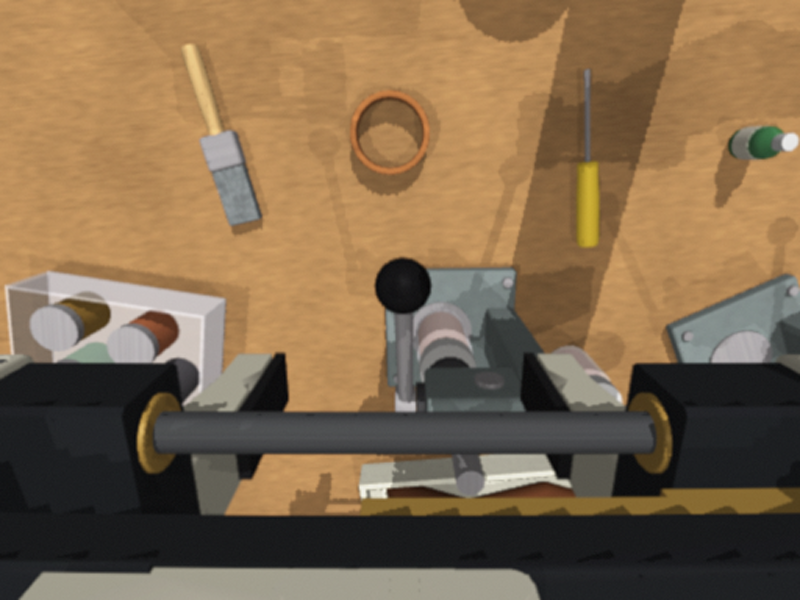

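The wrist picture shows the knob at (403,286) against a prediction of (407.5,285.4), so y should shift by about -2 mm. The rod direction agrees to within about 1°. Next I'll descend and grip the knob.

```bash
sed -i 's/deg2rad(-5.);K0=np.array(\[497.,-206.,298.5\])/deg2rad(-4.5);K0=np.array([497.,-208.,298.5])/' h.py
python3 - <<'E'
from h import *
def show(m):
    s=bot.read_state();print(m,round(s['t'],2),s['tcp_pos'].round(1),np.round(s['contact_force'],1),round(s['width'],1),np.round(s['finger_force'],1))
p,o=pose(0,0)
bot.line_to(p+Z*70,150,o);show('above')
bot.line_to(p,100);show('down')
bot.move_gripper(30,35);bot.pause(.2);show('grip')
E
```

```text
above 3.25 [ 496.8 -208.6  349.7] [-0.5  0.7 -0.4] 87.7 0.0
down 4.1 [ 497.4 -208.1  280.3] [ 0.2 -0.4  0.8] 87.5 0.0
grip 5.38 [ 497.  -208.   279.5] [-0.2 -0.5 -0.6] 30.2 0.0
```

```bash
python3 - <<'E'
from h import *
w=bot.camera("wrist");s=bot.camera("side");t=bot.camera("top")
f=lambda x:cv2.resize(x[:,:,::-1],(400,300),interpolation=cv2.INTER_CUBIC)
cv2.imwrite("pics/g.png",np.vstack([np.hstack([f(w),f(w[150:342,128:384])]),np.hstack([f(s[90:210,250:410]),f(t[170:290,240:400])])]))
E
```

```text
(no output)
```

View pics/g.png

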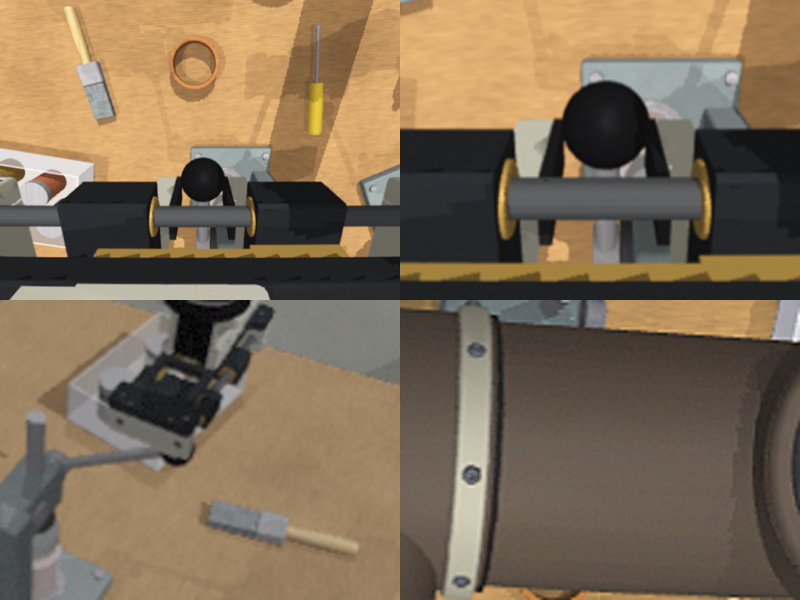

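```bash
cat >> h.py <<'E'
def wproj(P,s):
    c=bot.get_calibration("wrist");T=np.eye(4);T[:3,:3]=R.from_quat(s['eef_rot']).as_matrix();T[:3,3]=s['tcp_pos']
    V=np.linalg.inv(T@c['T_tool_cam']);Kc=np.array([[c['fx'],0,c['cx']],[0,c['fy'],c['cy']],[0,0,1]])
    return big(cv2.projectPoints(np.atleast_2d(P).astype(float),cv2.Rodrigues(F@V[:3,:3])[0],F@V[:3,3],Kc,c['distortion'])[0][:,0])
E
python3 - <<'E'
from h import *
s=bot.read_state();t=s['tcp_pos'];Rm=R.from_quat(s['eef_rot']).as_matrix()
print(s['tcp_pos'],s['width'])
print('knob',wproj(K0,s))
for z in(0,-19,-38):
  for y in(-15,15):
    for x in(-9.5,9.5): print(z,y,x,wproj(t+Rm@[x,y,z],s).round())
for q in(.05,.1,.2,.3): 
  g=pose(q,0,back=0)[0];print(q,wproj(g,s).round(), big(proj("side",g)).round())
g=cv2.imread("pics/g.png")
E
```

```text
[ 496.99926858 -208.01199746  279.49070011] 29.952824977742555
knob [[408.05551009 358.57558499]]
0 -15 -9.5 [[374. 360.]]
0 -15 9.5 [[373. 320.]]
0 15 -9.5 [[441. 360.]]
0 15 9.5 [[442. 320.]]
-19 -15 -9.5 [[371. 380.]]
-19 -15 9.5 [[370. 337.]]
-19 15 -9.5 [[445. 380.]]
-19 15 9.5 [[446. 337.]]
-38 -15 -9.5 [[368. 403.]]
-38 -15 9.5 [[367. 357.]]
-38 15 -9.5 [[449. 403.]]
-38 15 9.5 [[450. 356.]]
0.05 [[408. 341.]] [[503. 237.]]
0.1 [[408. 325.]] [[505. 241.]]
0.2 [[408. 298.]] [[508. 249.]]
0.3 [[407. 276.]] [[509. 257.]]
```

```bash
python3 - <<'E'
from h import *
s=bot.read_state();t=s['tcp_pos'];Rm=R.from_quat(s['eef_rot']).as_matrix()
for z in(0,-19,-38):
  for y in(15,30):
    print(z,y,[((proj("side",t+Rm@[x,y,z])[0]-[250,90])*5).round().tolist() for x in(-9.5,9.5)])
im=bot.camera("side")[90:210,250:410,::-1]
cv2.imwrite("pics/s2.png",cv2.resize(im,(800,600),interpolation=cv2.INTER_CUBIC))
E
```

```text
0 15 [[317.0, 332.0], [351.0, 346.0]]
0 30 [[304.0, 350.0], [338.0, 365.0]]
-19 15 [[322.0, 306.0], [356.0, 320.0]]
-19 30 [[309.0, 324.0], [343.0, 338.0]]
-38 15 [[327.0, 278.0], [362.0, 293.0]]
-38 30 [[313.0, 297.0], [349.0, 311.0]]
```

View pics/s2.png

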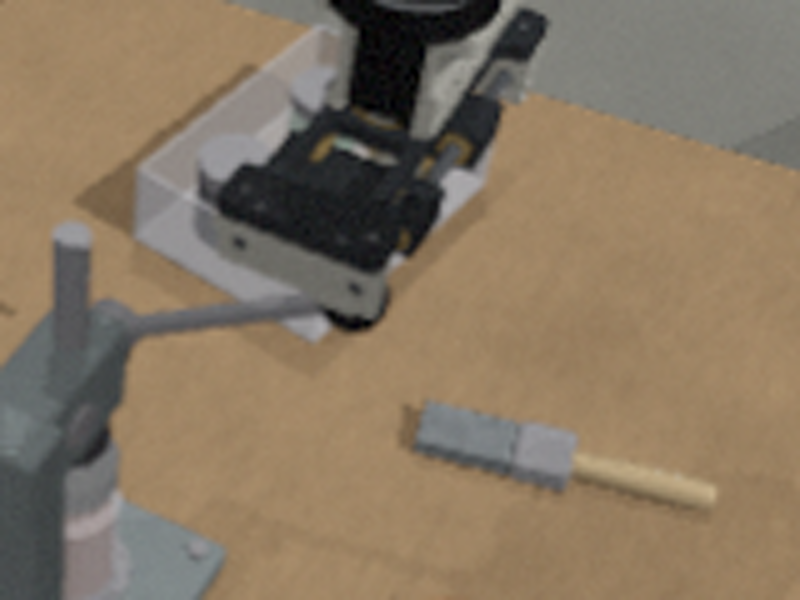

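The side picture shows bare bench and tray where the fingertips should be, around (335,365), and the ball sticks out below the gripper. In the wrist picture the finger ends sit at row ~355, which matches about 35 mm behind the reported TCP. So the fingers really end about 35 mm short of the nominal TCP and closed above the ball. I'll reopen, go lower while watching the force, and grip again.

```bash
python3 - <<'E'
from h import *
def show(m):
    s=bot.read_state();print(m,round(s['t'],2),s['tcp_pos'].round(1),np.round(s['contact_force'],1),round(s['width'],1),np.round(s['finger_force'],1));return s
bot.move_gripper(70)
p,o=pose(0,0)
for dz in(12,24,30,35):
    bot.line_to(p-Z*dz,40);s=show(dz)
    if s['contact_force'][2]>2.5: break
bot.move_gripper(30,35);bot.pause(.2);show('grip')
w=bot.camera("wrist")[150:342,128:384];sd=bot.camera("side")[90:210,250:410]
f=lambda x:cv2.resize(x[:,:,::-1],(400,300),interpolation=cv2.INTER_CUBIC)
cv2.imwrite("pics/g2.png",np.hstack([f(w),f(sd)]))
E
```

```text
12 6.88 [ 496.8 -208.   267.2] [-0.1 -0.7  0.2] 69.6 0.0
24 7.33 [ 496.8 -208.   255.2] [ 0.6 -0.2  0.2] 69.9 0.0
30 7.62 [ 496.8 -207.9  249.2] [ 0.5 -0.3 -0.1] 70.0 0.0
35 7.9 [ 496.8 -208.   244.2] [ 0.5 -0.5  0.2] 69.8 0.0
grip 8.78 [ 497.  -207.6  244.5] [0.4 5.5 1.2] 34.5 35.0
```

View pics/g2.png

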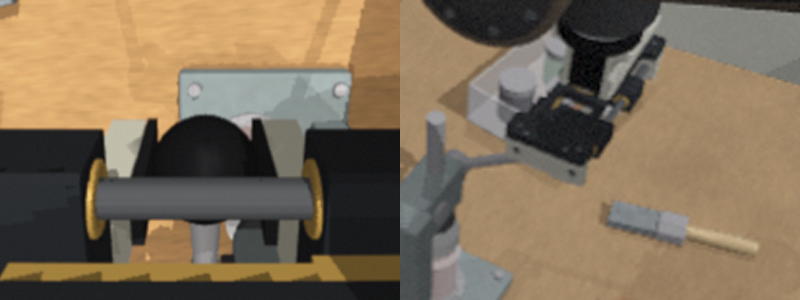

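It's gripped: width 34.5 mm, pad force 35 N, with the ball between the pads. Now I'll pull it down in short chords and check the force at each one.

```bash
cat >> h.py <<'E'
def show(m):
    s=bot.read_state();print(m,round(s['t'],2),s['tcp_pos'].round(1),np.round(s['contact_force'],1),round(s['width'],1),np.round(s['finger_force'],1));return s
def P(q): return pose(q,.3*q,back=54)
E
python3 - <<'E'
from h import *
qs=np.linspace(0,.98,9)[1:]
assert all(bot.solve_ik(*P(q)) is not None for q in qs)
bot.move_gripper(30,45)
for q in qs:
    p,o=P(q);bot.line_to(p,60,o);s=show(round(q,2))
    if np.linalg.norm(s['contact_force'])>35 or s['width']<31: print('stop');break
bot.pause(.3);show('hold')
w=bot.camera("wrist");sd=bot.camera("side")[90:282,180:436]
f=lambda x:cv2.resize(x[:,:,::-1],(400,300),interpolation=cv2.INTER_CUBIC)
cv2.imwrite("pics/d.png",np.hstack([f(w),f(sd)]))
E
```

```text
0.12 9.58 [ 488.8 -207.   227.8] [-1.2  6.6  6.6] 34.1 45.0
0.24 10.07 [ 482.3 -206.6  209. ] [-1.7  6.1  6. ] 34.3 45.0
0.37 10.55 [ 478.1 -206.3  189.3] [-2.   7.4  6.8] 34.1 45.0
0.49 11.04 [ 476.3 -206.2  169.1] [-2.4  6.9  6.5] 33.8 45.0
0.61 11.53 [ 476.9 -206.2  148.6] [-2.3  7.4  7.7] 34.2 45.0
0.74 12.03 [ 480.1 -206.5  128.2] [-3.8  7.2  7.9] 34.4 45.0
0.86 12.53 [ 485.7 -206.9  108. ] [-3.   8.   8.8] 34.2 45.0
0.98 13.03 [ 493.8 -207.5   88.6] [-4.2  8.9  9. ] 34.0 45.0
hold 13.32 [ 493.7 -207.5   88.7] [-4.4  8.7  8.2] 34.3 45.0
```

View pics/d.png

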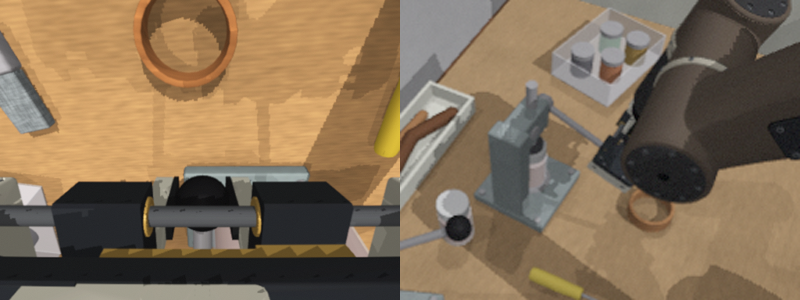

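The lever is down and the grip is holding. I'll push slightly further towards the stop for margin, then ease it back up over about 3 to 4 s.

```bash
python3 - <<'E'
from h import *
for q in(1.0,1.02,1.035):
    p,o=P(q);bot.line_to(p,20,o);s=show(q)
    if np.linalg.norm(s['contact_force'])>22: break
bot.pause(.3)
for x in np.linspace(q,0,10)[1:]:
    p,o=P(x);bot.line_to(p,45,o);s=show(round(x,2))
bot.pause(.4);show('rest')
w=bot.camera("wrist");sd=bot.camera("side")[90:210,220:380]
f=lambda x:cv2.resize(x[:,:,::-1],(400,300),interpolation=cv2.INTER_CUBIC)
cv2.imwrite("pics/u.png",np.hstack([f(w),f(sd)]))
E
```

```text
1.0 13.75 [ 495.2 -207.6   85.6] [-4.6  8.3  8.7] 34.3 45.0
1.02 14.07 [ 496.8 -207.7   82.6] [-4.   8.9  8.1] 34.1 45.0
1.035 14.36 [ 498.  -207.9   80.3] [-6.  10.   9.4] 33.9 45.0
0.92 15.25 [ 489.7 -207.2   98.3] [-3.7  8.2  7.5] 34.1 45.0
0.8 15.83 [ 483.4 -206.7  116.8] [-1.4  6.6  5.5] 34.4 45.0
0.69 16.42 [ 479.4 -206.4  136. ] [1.3 6.3 5.7] 34.5 45.0
0.57 17.0 [ 477.7 -206.2  155.3] [1.3 6.3 4.7] 34.4 45.0
0.46 17.57 [ 478.1 -206.3  174.6] [4.2 5.6 3.1] 34.6 45.0
0.34 18.15 [ 480.6 -206.4  193.3] [6.4 4.3 1.2] 34.3 45.0
0.23 18.72 [ 485.1 -206.7  211.4] [ 6.8  4.1 -0.5] 34.0 45.0
0.12 19.28 [ 491.4 -207.2  228.5] [ 8.2  3.1 -3. ] 34.2 45.0
0.0 19.85 [ 496.7 -207.4  241.1] [  6.7  -1.9 -17. ] 34.3 45.0
rest 20.25 [ 496.7 -207.4  241.1] [  8.3  -0.7 -16.8] 34.4 45.0
```

View pics/u.png

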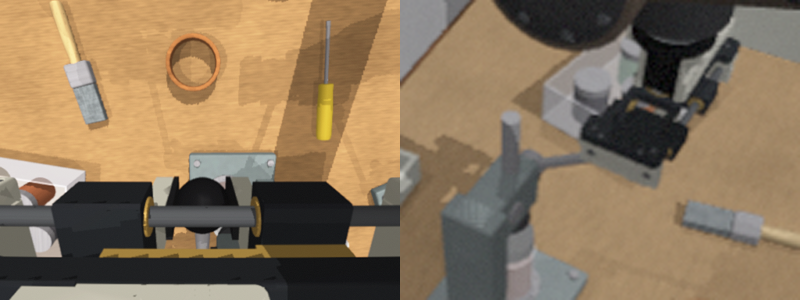

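At rest the tool shows 17 N downwards, which means the lever is against its upper stop and the ball slipped a few mm in the grip. I'll relieve that load, let go, back off upwards and check the cap.

```bash
python3 - <<'E'
from h import *
p,o=P(0)
for d in(2,4,6):
    bot.line_to(p-Z*d,20,o);s=show(d)
    if s['contact_force'][2]>-3: break
bot.move_gripper(75);show('open')
t=bot.read_state()['tcp_pos'];bot.line_to(t+Z*130,100);show('up')
bot.move_ptp([300,-450,420],o);show('away')
sd=bot.camera("side");tp=bot.camera("top")
old=cv2.imread("pics/side0.png")[180:390,340:550]
f=lambda x:cv2.resize(x,(400,400),interpolation=cv2.INTER_CUBIC)
cv2.imwrite("pics/e.png",np.hstack([f(old),f(cv2.resize(sd[:,:,::-1],(800,600),interpolation=cv2.INTER_CUBIC)[180:390,340:550])]))
E
```

```text
2 20.6 [ 496.8 -207.5  241. ] [  3.6   2.1 -12.9] 34.3 45.0
4 20.85 [ 496.8 -207.6  240.7] [ 1.2  5.6 -3.1] 34.0 45.0
6 21.1 [ 496.4 -207.6  239.9] [-3.6  8.   6.3] 34.2 45.0
open 21.97 [ 497.  -208.   238.4] [0.4 0.6 0. ] 75.0 0.0
up 23.42 [ 496.8 -207.9  367.7] [-0.3 -0.1  0.2] 74.9 0.0
away 24.62 [ 300.6 -449.5  419.6] [ 0.3  0.2 -0.6] 75.0 0.0
```

View pics/e.png

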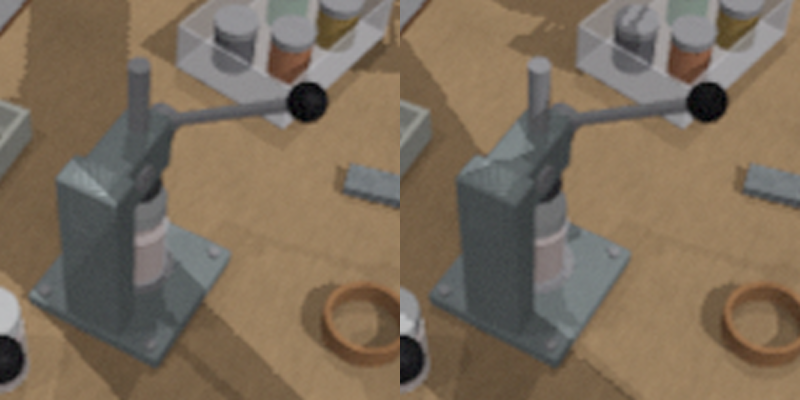

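The lever is back at its original rest pixel and the cap looks lower: the lower cap edge at crop (150,232) before is now at (550,240). I'll measure that shift before handing in.

```bash
python3 - <<'E'
from h import *
a=cv2.imread("pics/side0.png",0);b=cv2.resize(cv2.cvtColor(bot.camera("side"),cv2.COLOR_RGB2GRAY),(800,600),interpolation=cv2.INTER_CUBIC)
for im in(a,b): print(im[270:335:2,416:424].mean(1).round().astype(int).tolist())
c=np.array([610,-170,0.])
print(big(proj("side",[c+Z*135,c+Z*125])))
E
```

```text
[74, 72, 63, 58, 54, 48, 52, 71, 98, 113, 112, 110, 106, 104, 110, 124, 144, 152, 144, 128, 124, 124, 123, 124, 123, 124, 124, 123, 118, 104, 84, 80, 75]
[72, 70, 65, 58, 54, 47, 53, 72, 98, 111, 110, 112, 111, 108, 104, 103, 117, 140, 141, 128, 123, 122, 123, 122, 123, 122, 123, 124, 127, 129, 122, 114, 108]
[[425.05186017 288.79657552]
 [424.91333365 292.13934709]]
```

The shift is about 2 to 2.7 px against about 3.3 px expected for the full 10 mm, but the picture is too blurred to settle it. The wrist pictures bound the slip in the grip at about 4 to 6 mm. The lever therefore reached about 1.0 rad of the 1.035 commanded, past the 0.95 where the cap is home. I'm handing in.

```bash
python3 -c "
from plant import bot
print(bot.close_job())"
```

```text
the job is handed in; nothing more can be done
None
```

I pulled the jar press's lever to an estimated 1.0 rad (cap home at 0.95), eased it back to rest over about 5 s rather than the 3 s asked, let go and handed in at about 25 s without touching the empty press; the last picture only roughly confirms the cap depth, and no verdict came back.

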